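# Slide one turned blank out of a touching cluster and seat it in the drilling jig

## Robot

A 6-joint arm with a two-finger parallel gripper is mounted at the origin on a cart in front of the work surface, level with it; the furniture and walls round the work are solid. World frame = base frame: x ahead of the robot, y to its left, z up, the work surface at z = 0. Lengths are in mm, angles in rad, forces in N, time in s.
With the tool pointing down it reaches from about 400 to 925 mm from the base axis. Payload 12.5 kg.
Tool frame: the origin (TCP) lies at the very end of the fingers, on their centre line; the grasp point (between the pads) lies 19 mm behind it; z points along the fingers, y is the direction in which the jaws open and shut (so a half turn about z gives the same grasp; the last joint's range is limited). The gripper opens to 95 mm and grips with 3 to 60 N. Pads are 20 mm wide; open, the fingers measure 119 mm over their backs; the gripper's body (75 mm by 180 mm) begins 59 mm behind the grasp point.
Start: joints at [-1.302, 0.491, 1.559, -0, 1.092, -0.106], TCP at [228.828, -581.622, 214.661] pointing down, gripper open.
Joint ranges: [-3.1, 3.1], [-0.84, 2.19], [0.05, 2.79], [-1.13, 4.28], [0.06, 2.93], [-2.69, 2.69]. Speed limits (rad/s): [2.22, 2.22, 2.79, 3.14, 3.14, 3.14].

## Interface

Orientations are given as [roll, pitch, yaw] about the fixed x, y, z axes, in that order (R = Rz(yaw) Ry(pitch) Rx(roll)).
In Python, from cell import env, read_camera, get_calibration gives the robot as it stands.
- The arm moves only by the tool arm_command, never from a script. Its argument "targets" is a list of rows, each a list of 3 entries, a list of its own where there are three numbers: the turn, a rotation vector about the tool's x, y, z in rad, then the shift along the tool's x, y, z in m, then the closure in counts, from 0 (fully open) to 255 (shut). In form: [[[rx, ry, rz], [tx, ty, tz], fingers], ...]. A call has 1 to 8 rows; each row is the pose to reach, as a shift and turn from the pose commanded when the call began, along the tool's axes at that moment; what a row does not reach only later rows make up. A row lasts 1/10 s, in which the tool goes at most 50 mm and 8.59 degrees, less where a joint would pass 70% of its speed; a pose out of reach is approached as far as the arm can. A call with a gripper value outside its range is refused whole. The fingers move at their own pace and stop on an object; the grip force is fixed at half the most. Time passes only in rows, so rows that repeat a pose let the fingers close. It gives the time, the measured TCP pose, the force and the opening at its end, in the units of the state.
- env.state(): the state, without advancing time (a new reading comes with each control period).
- read_camera(name): name is "scene" or "top" or "wrist"; returns (picture, depth): 420x560x3 uint8, blue, green, red; 420x560 float32, mm along the optical axis (not along the pixel's ray), 0 where there is no reading.
- get_calibration(name): a dict with "vfov" (degrees; the focal length in pixels is half the picture's height over the tangent of half this angle, whatever the lens; pixels are square), "cx", "cy" (the principal point, pixels), "world_from_camera" (4x4, takes a point from camera to world coordinates). Camera axes: x right, y down, z forward; pixel columns grow to the right and rows downward; lengths in mm; the calibration is good to about 2 mm. A picture is of the moment at which its call begins: read the wrist's pose just before it. get_calibration takes no time and is no camera call; for the wrist camera it gives the pose at the moment of the call.
- env.job_done(): hands the job in, once; it reports no verdict.
The state is a dict: "t": time; "joints": joint angles; "qvel": joint speeds; "tau": joint torques, N m; "eef_pos": TCP position; "tcp_rot": TCP orientation; "ft_force": force on the tool from outside, world axes, zero at the start; "moment": the same for the moment, N m; "opening": opening from 0.0 (shut) to 1.0 (fully open).
Only numpy, scipy, OpenCV 4.12 (cv2) and the standard library are available. Lean on these libraries where they do the work, as an engineer would, in place of code of your own. Each camera call takes 0.05 s, during which the arm holds its last target.

## Task

Push the small thick wooden disc out of the touching cluster of discs and thread spools, sliding it flat on the bench into the lane of the drilling jig without disturbing its neighbours. Then press it gently home up the lane, until the stiff steel ejector pin is pushed right back into the stop block, and leave the disc there.

Things in the scene. Friction and masses are not known exactly. Their poses are not given: they have to be found in the camera images.
- blank_mid (a point): Centre (half-way up) of the small thick disc to be moved: pale turned wood, 52 mm in diameter, 18 mm high, lying flat, about 60 g. It starts on the middle line of the jig's lane, 45 mm short of the mouth, touching disc_a on one side and spool_a on the other; behind it (away from the jig) a corridor 50 mm wide between disc_b and spool_b is free for a pusher. Push it with less than 25 N.
- jig: Drilling jig fixed to the bench: two wooden rails 20 mm high, 57 mm apart, 170 mm long, flared at the mouth. Origin on the bench, mid-mouth; x points up the lane to the stop block, z up. The block (24 mm high, its black clamp knob 37 mm) is clamped with its front face anywhere from 85 to 125 mm up the lane from the origin; where is not reported: find it by feel or by eye.
- ejector (a joint): Travel (m) of the steel ejector pin, 15 mm thick, that sticks 10 mm out of the middle of the stop block's front face towards the mouth, 10 mm above the bench. 0: fully out (start); grows as it is pushed in; 0.010: flush, the disc then lies against the rigid block. It slides stiffly (5 N of friction, no spring) and stays where it is pushed. 0.008 or more counts as home.
- disc_a: Dark turned disc, 60 mm in diameter, 14 mm high, lying flat at the +y side (jig's axes) of the small disc and touching it; origin at the centre of its underside. Lying or standing on the bench, part of the touching cluster; must stay where it is.
- disc_b: Same as disc_a, touching disc_a on the side away from the jig; origin at the centre of its underside. Lying or standing on the bench, part of the touching cluster; must stay where it is.
- spool_a: Upright wooden thread spool, 38 mm in diameter, 42 mm high, at the -y side (jig's axes) of the small disc and touching it; origin at the centre of its underside. Lying or standing on the bench, part of the touching cluster; must stay where it is.
- spool_b: Same as spool_a, touching spool_a on the side away from the jig; origin at the centre of its underside. Lying or standing on the bench, part of the touching cluster; must stay where it is.
Not all that is in view belongs to the job. What is shaped like the part that bears blank_mid but orange is not meant.

How it is judged (in metres and radians):
On the way, in this order (a step that is already met when the one before it is completed fails the run):
1. the small disc is clear of the cluster and in the lane (its centre at least 15 mm past the mouth, within 6 mm of the middle line), the ejector pin not yet pushed in (x of blank_mid in the frame of jig above 0.015 m and y of blank_mid in the frame of jig between -0.006 and 0.006 m and value of joint ejector below 0.006 m), for 0.05 s.
2. the disc has pushed the ejector pin in by 8 mm or more (value of joint ejector above 0.008 m), for 0.2 s.
At the end, for the whole second after the job is handed in: The small disc lies flat, at rest and let go in the lane (centre at least 52 mm past the mouth, within 6 mm of the middle line), its edge within 5 mm of the ejector pin's tip; the pin is pushed in by 8 mm or more; the four neighbours are within 6 mm of where they were (value of joint ejector above 0.008 m and x of blank_mid in the frame of jig above 0.052 m and y of blank_mid in the frame of jig between -0.006 and 0.006 m and height (world z) of blank_mid below 0.013 m and angle between blank_mid's own z axis and vertical below 0.1 rad and linear speed of blank below 0.01 m/s and horizontal distance between blank_mid and ejector_c0 below 0.049 m and distance of each of disc_a, disc_b, spool_a, spool_b from where it was at the start of the episode below 0.006 m); the robot touches nothing.
It fails at once if a neighbouring disc or spool moved by more than 6 mm or tipped (distance of any of disc_a, disc_b, spool_a, spool_b from where it was at the start of the episode above 0.006 m or angle between any of disc_a, disc_b, spool_a, spool_b's own z axis and vertical above 0.3 rad).
It fails at once if the small disc lifted off the bench or tilted, instead of slid (centre above 16 mm, or tilt over 0.3 rad) (height (world z) of blank_mid above 0.016 m or angle between blank_mid's own z axis and vertical above 0.3 rad).
It fails at once if the robot pushes on the small disc with more than 25 N (contact force between the fingers and blank above 25 N).
It also fails if it takes over 48 s, if anything falls off the work surface, if the arm or the gripper's body presses on something with over 40 N, if the wrist force passes 120 N, or if a joint passes its speed limit or range.

## Working session

There is one attempt and no reset: what is moved stays moved. The work goes in short steps, Python scripts to look and compute and a tool call to move; the robot and the scene stay as the last step left them, time stands still between calls to the robot, and variables do not carry over. Pictures are saved under pics/ and viewed, and the job is handed in when it is done.

Besides the shell and the picture viewer there is one more tool, called after ">>>" by a JSON object that holds its "method" and its "body". arm_command: Moves the arm, as the interface text tells. Its arguments: {"type":"object","properties":{"targets":{"type":"array"}},"required":["targets"]}

```bash
ls; mkdir -p pics; cat > h.py <<'E'
import numpy as np, cv2
from cell import env, read_camera, get_calibration
def look(name,fn):
    c=get_calibration(name); im,d=read_camera(name)
    cv2.imwrite(f'pics/{fn}.png',im); np.savez(f'pics/{fn}.npz',im=im,d=d,T=np.array(c['world_from_camera']),v=c['vfov'],cx=c['cx'],cy=c['cy'])
    return im,d,c
class V:
    def __init__(s,fn):
        z=np.load(f'pics/{fn}.npz'); s.im=z['im'];s.d=z['d'];s.T=z['T'];s.cx=float(z['cx']);s.cy=float(z['cy'])
        s.f=s.im.shape[0]/2/np.tan(np.radians(float(z['v'])/2))
    def plane(s,uv,h):
        uv=np.atleast_2d(np.array(uv,float)); r=np.c_[(uv[:,0]-s.cx)/s.f,(uv[:,1]-s.cy)/s.f,np.ones(len(uv))]@s.T[:3,:3].T
        o=s.T[:3,3]; return o+r*((h-o[2])/r[:,2])[:,None]
    def cloud(s):
        v,u=np.mgrid[:s.d.shape[0],:s.d.shape[1]]
        p=np.stack([(u-s.cx)/s.f*s.d,(v-s.cy)/s.f*s.d,s.d],-1)
        return p@s.T[:3,:3].T+s.T[:3,3]
E
python3 - <<'E'
from h import *
for n in ("scene","top","wrist"):
    im,d,c=look(n,n+'0'); print(n,c['vfov'],c['cx'],c['cy'],np.round(c['world_from_camera'],3).tolist())
print(env.state())
E
```

```text
pics
scene 50.902071826002924 277.0955321853134 209.98876252472022 [[-0.9, -0.287, 0.329, 225.244], [-0.437, 0.601, -0.669, 430.765], [-0.006, -0.746, -0.666, 628.259], [0.0, 0.0, 0.0, 1.0]]
top 43.492919706791234 280.26853009490105 216.593528615214 [[0.026, -0.994, 0.109, 441.912], [-1.0, -0.028, -0.013, -141.694], [0.016, -0.109, -0.994, 994.194], [0.0, 0.0, 0.0, 1.0]]
wrist 65.15343583112463 280.1782133966988 206.98735025389894 [[0.366, -0.903, -0.226, 292.019], [-0.931, -0.355, -0.088, -557.679], [-0.001, 0.242, -0.97, 384.404], [0.0, 0.0, 0.0, 1.0]]
{'t': 0.15, 'joints': array([-1.30159444e+00,  4.91398371e-01,  1.55930975e+00, -2.67187451e-05,
        1.09167177e+00, -1.05621986e-01]), 'qvel': array([-7.87124576e-05, -3.14460420e-05, -2.05966071e-03, -1.20142090e-03,
       -1.61767201e-03,  5.12887766e-04]), 'tau': array([ 1.92439547e-03, -6.12896347e+01, -2.58277738e+01,  6.92431256e-02,
        4.73366200e-02, -8.06759613e-05]), 'eef_pos': array([ 228.77464121, -581.44143326,  214.20999845]), 'tcp_rot': array([-3.14080730e+00, -5.94273553e-05,  3.74836181e-01]), 'ft_force': array([-0.71912464, -0.24406408,  0.20789544]), 'moment': array([ 0.00172984, -0.01663254,  0.01076796]), 'opening': 0.9995699087510075}
```

View pics/top0.png

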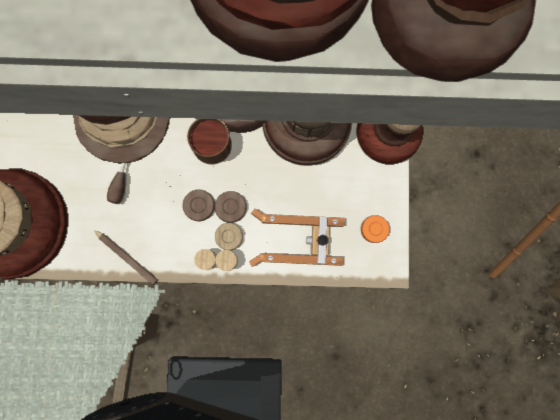

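View pics/scene0.png

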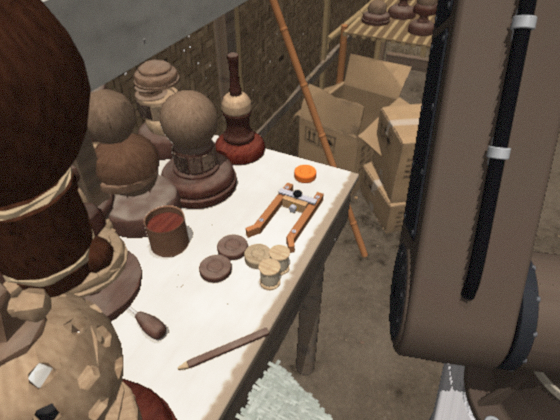

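View pics/wrist0.png

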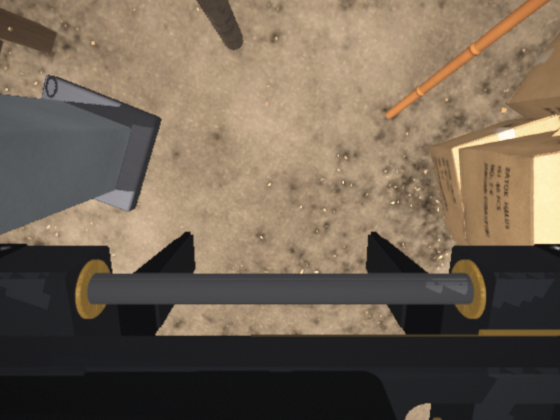

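```bash
python3 - <<'E'
from h import *
v=V('top0');P=v.cloud()
im=v.im[180:290,150:420]; cv2.imwrite('pics/topz.png',cv2.resize(im,None,fx=2.96,fy=2.96,interpolation=cv2.INTER_CUBIC))
s=V('scene0')
im=s.im[150:310,180:370]; cv2.imwrite('pics/scz.png',cv2.resize(im,None,fx=3.7,fy=3.7,interpolation=cv2.INTER_CUBIC))
for n,(u,w) in dict(blank=(228,236),da=(230,206),db=(198,205),sa=(227,260),sb=(205,260),orange=(375,229),knob=(322,240),railL=(290,219),railR=(290,261),bench=(300,240),block=(320,228),bench2=(180,230)).items():
    print(n,np.round(P[w,u],1))
Q=s.cloud()
for n,(u,w) in dict(blank=(257,255),knob=(298,194),da=(233,245),db=(215,267),sa=(281,252),sb=(269,268)).items(): print(n,np.round(Q[w,u],1))
E
```

```text
blank [510.2 -58.2  15. ]
da [567.3 -59.4   8.7]
db [5.672e+02 4.000e-01 1.150e+01]
sa [465.  -60.3  41.4]
sb [464.  -20.7  41. ]
orange [ 530.8 -332.3   15.5]
knob [ 506.2 -231.7   34.1]
railL [ 544.9 -172.7   18. ]
railR [ 466.8 -174.6   18.2]
bench [ 507.3 -193.2    0.9]
block [ 528.8 -228.2   27.1]
bench2 [520.2  34.1  -0.6]
blank [506.7 -54.1  16. ]
knob [ 498.9 -224.    39.5]
da [561.8 -59.2  13.2]
db [563.1   3.6  14. ]
sa [458.6 -57.5  43.3]
sb [460.8 -13.8  44.3]
```

View pics/topz.png

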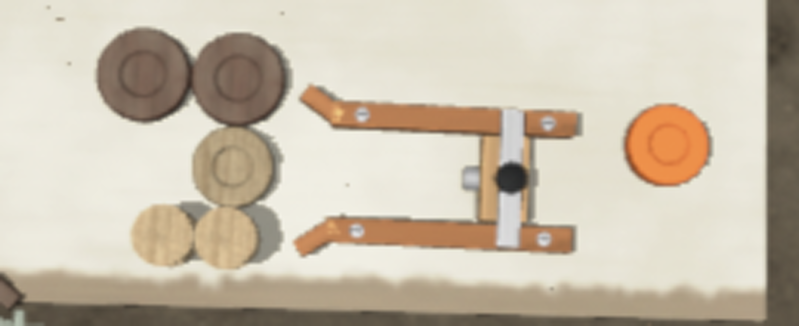

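View pics/scz.png

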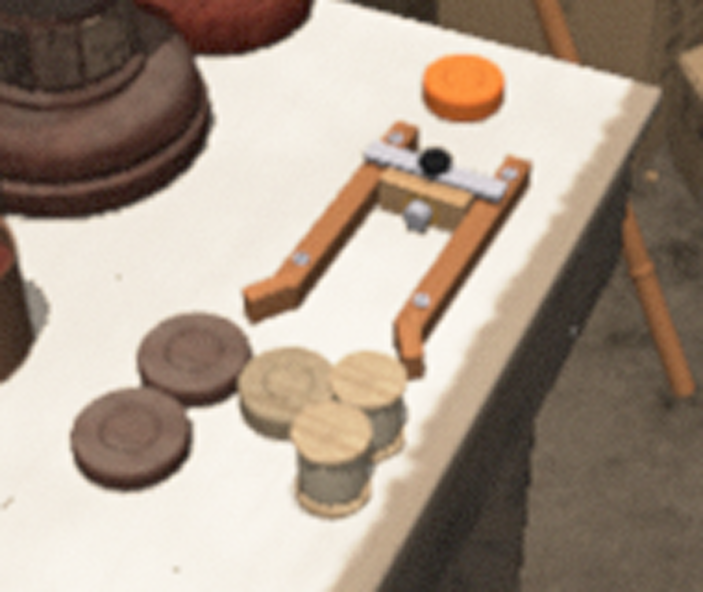

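```bash
python3 - <<'E'
from h import *
for n in('top0','scene0'):
    v=V(n);P=v.cloud().reshape(-1,3)
    P=P[(v.d.reshape(-1)>0)]
    for y in range(-350,150,50):
        r=[]
        for x in range(400,720,40):
            m=(P[:,0]>x)&(P[:,0]<x+40)&(P[:,1]>y)&(P[:,1]<y+50)
            r.append(int(P[m,2].max()) if m.any() else None)
        print(n,y,r)
# orange-brown rails
v=V('top0'); hsv=cv2.cvtColor(v.im,cv2.COLOR_BGR2HSV)
print(hsv[219,290],hsv[261,290],hsv[236,228],hsv[206,230],hsv[260,227],hsv[229,375])
m=((hsv[...,0]<14)&(hsv[...,1]>110)&(hsv[...,2]>120)).astype(np.uint8)
m[:,360:]=0;m[:205]=0;m[:,:240]=0;m[275:]=0
n,l,st,c=cv2.connectedComponentsWithStats(m)
for i in range(1,n):
    if st[i,4]>60:
        ys,xs=np.nonzero(l==i); k=xs>268
        Q=v.plane(np.c_[xs[k],ys[k]],20); a=cv2.fitLine(Q[:,:2].astype(np.float32),cv2.DIST_L2,0,.01,.01).ravel()
        print(st[i],a, Q[:,1].min(),Q[:,1].max(), v.plane(np.c_[xs,ys],20)[:,1].max())
E
```

```text
top0 -350 [6, 5, 22, 22, 4, 530, 606, 544]
top0 -300 [4, 25, 4, 23, 5, 528, 604, 565]
top0 -250 [3, 32, 39, 32, 4, 500, 561, 560]
top0 -200 [4, 24, 6, 25, 4, 501, 579, 560]
top0 -150 [4, 24, 21, 26, 22, 500, 577, 55]
top0 -100 [4, 46, 43, 20, 18, 501, 561, 551]
top0 -50 [3, 46, 44, 20, 19, 500, 496, 496]
top0 0 [4, 4, 5, 18, 17, 501, 496, 496]
top0 50 [12, 11, 5, 5, 4, 500, 496, 496]
top0 100 [9, 12, 10, 5, 33, 501, 496, 497]
scene0 -350 [5, 4, 22, 22, 5, 4, 39, 250]
scene0 -300 [4, 23, 4, 24, 4, 398, 46, 55]
scene0 -250 [4, 32, 40, 33, 4, 411, 196, 229]
scene0 -200 [4, 24, 5, 24, 5, 424, 199, 229]
scene0 -150 [4, 24, 4, 24, 5, 438, 47, 197]
scene0 -100 [3, 46, 43, 22, 18, 452, 70, 71]
scene0 -50 [4, 46, 45, 22, 18, 465, 72, 71]
scene0 0 [5, 5, 4, 18, 18, 478, 71, 70]
scene0 50 [12, 11, 4, 4, 4, 492, 109, 184]
scene0 100 [12, 13, 10, 4, 31, 500, 189, 192]
[ 13 139 183] [ 13 139 183] [ 19  72 192] [ 12  79 126] [ 19  81 198] [ 13 175 237]Traceback (most recent call last):
  File "<stdin>", line 20, in <module>
cv2.error: OpenCV(4.12.0) /io/opencv/modules/imgproc/src/linefit.cpp:50: error: (-215:Assertion failed) count > 0 in function 'fitLine2D_wods'
```

```bash
cat > meas.py <<'E'
from h import *
def top(fn):
    v=V(fn); hsv=cv2.cvtColor(v.im,cv2.COLOR_BGR2HSV)
    m=((hsv[...,0]<16)&(hsv[...,1]>110)&(hsv[...,2]>110)).astype(np.uint8)
    m[:,360:]=0;m[:205]=0;m[:,:240]=0;m[275:]=0
    L=[]
    for r0,r1 in((205,235),(245,275)):
        ys,xs=np.nonzero(m[r0:r1]);ys+=r0;k=(xs>270)&((xs<312)|(xs>332))&(xs<343)
        Q=v.plane(np.c_[xs[k],ys[k]],20)
        # per y-bin mid line
        p=np.polyfit(Q[:,1],Q[:,0],1); print('rail x=%.4f*y+%.2f'%tuple(p),'y',v.plane(np.c_[xs,ys],20)[:,1].min(),v.plane(np.c_[xs,ys],20)[:,1].max()); L.append(p)
    return np.mean(L,0)
if __name__=='__main__':
    print(top('top0'))
    v=V('top0'); g=cv2.cvtColor(v.im,cv2.COLOR_BGR2HSV)
    # blobs non-white for cluster: saturation
    m=(g[...,1]>45).astype(np.uint8); cv2.imwrite('pics/m.png',cv2.resize(m[180:290,150:420]*255,None,fx=2.96,fy=2.96))
    gr=cv2.cvtColor(v.im[180:280,170:260],cv2.COLOR_BGR2GRAY); b=cv2.resize(gr,None,fx=6,fy=6,interpolation=cv2.INTER_CUBIC)
    c=cv2.HoughCircles(b,cv2.HOUGH_GRADIENT,1,60,param1=120,param2=25,minRadius=50,maxRadius=115)
    for q in c[0]:
        u,w=q[0]/6+170-.42,q[1]/6+180-.42
        print(np.round([u,w,q[2]/6],1),[np.round(v.plane((u,w),h)[0],1).tolist() for h in(14,18,42)])
E
python3 meas.py
```

```text
rail x=0.0180*y+546.87 y -273.387039351689 -101.61286237471296
rail x=0.0209*y+475.44 y -270.7484370663927 -100.83888839965479
[1.94569216e-02 5.11156261e+02]
[198.5 204.8  16.1] [[567.2, -0.8, 14.0], [566.7, -1.4, 18.0], [563.6, -4.9, 42.0]]
[230.  207.5  16.9] [[563.8, -59.9, 14.0], [563.3, -60.2, 18.0], [560.4, -62.2, 42.0]]
```

View pics/m.png

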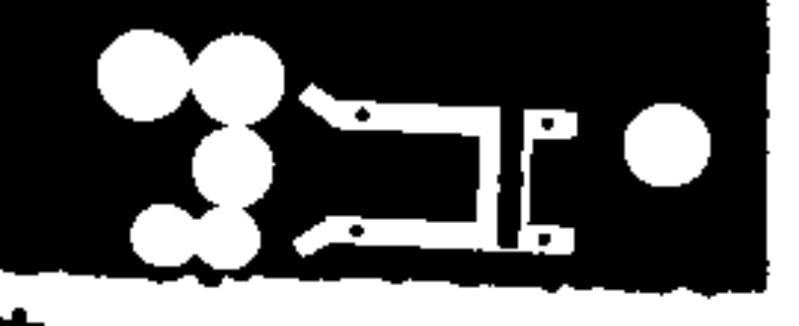

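>>> {"method": "arm_command", "body": {"targets": [[[0,0,-0.14],[0.04,-0.0285,0],0],[[0,0,-0.28],[0.08,-0.057,0],0],[[0,0,-0.42],[0.12,-0.0855,0],60],[[0,0,-0.56],[0.16,-0.114,0],120],[[0,0,-0.7],[0.2,-0.1425,0],160],[[0,0,-0.84],[0.24,-0.171,0],180],[[0,0,-0.98],[0.28,-0.2,0],200],[[0,0,-1.12],[0.32,-0.229,0],215]]}}

```text
t: 0.95
eef_pos: [443.5, -249.5, 214.7]
tcp_rot: [3.141, 0.0, 1.5]
ft_force: [0.5, -1.4, -0.3]
opening: 0.551
```

>>> {"method": "arm_command", "body": {"targets": [[[0,0,-0.03],[0.035,0.019,0],215],[[0,0,-0.056],[0.07,0.038,0],215],[[0,0,-0.056],[0.104,0.057,0],215],[[0,0,-0.056],[0.104,0.057,0],215],[[0,0,-0.056],[0.104,0.057,0],215]]}}

```text
t: 1.45
eef_pos: [507.6, -151.4, 214.4]
tcp_rot: [-3.141, 0.0, 1.553]
ft_force: [0.1, 0.1, 0.1]
opening: 0.168
```

```bash
python3 - <<'E'
from h import *
look('wrist','w1'); s=env.state(); print(s['t'],s['eef_pos'],s['tcp_rot'],s['opening'],s['joints'])
E
```

```text
1.5 [ 507.23857524 -152.14945808  214.45554728] [-3.14112040e+00  1.31014019e-04  1.55135065e+00] 0.16354960382699124 [-4.16024788e-01  3.56204887e-01  1.79164000e+00 -3.61763535e-04
  9.94132794e-01 -3.96381778e-01]
```

View pics/w1.png

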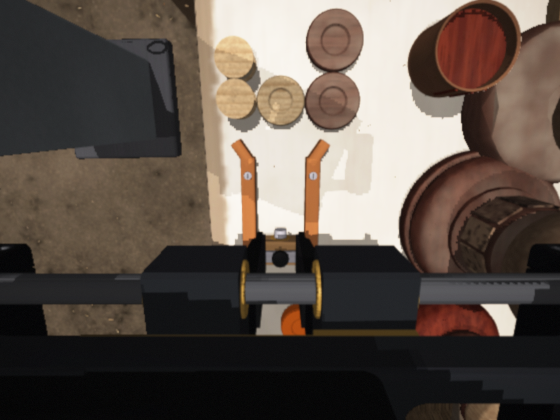

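```bash
python3 - <<'E'
from h import *
v=V('w1'); g=cv2.cvtColor(v.im,cv2.COLOR_BGR2HSV)
m=(g[...,1]>55).astype(np.uint8); m[:,:206]=0
im=v.im[0:250,190:400]; cv2.imwrite('pics/w1z.png',cv2.resize(im,None,fx=2.4,fy=2.4,interpolation=cv2.INTER_CUBIC)); cv2.imwrite('pics/w1m.png',cv2.resize(m[0:250,190:400]*255,None,fx=2.4,fy=2.4))
P=v.cloud()
for n,(u,w) in dict(blank=(280,100),da=(332,100),db=(335,40),sa=(236,98),sb=(235,57),rl=(312,200),rr=(248,200),bench=(280,170)).items(): print(n,np.round(P[w,u],1))
# discs by radial bounds: rasterise warped
gr=cv2.cvtColor(v.im[0:140,200:380],cv2.COLOR_BGR2GRAY); b=cv2.resize(gr,None,fx=4,fy=4,interpolation=cv2.INTER_CUBIC)
c=cv2.HoughCircles(b,cv2.HOUGH_GRADIENT,1,100,param1=120,param2=22,minRadius=65,maxRadius=125)
for q in sorted(c[0].tolist()):
    u,w=q[0]/4+200-.375,q[1]/4-.375
    print(np.round([u,w,q[2]/4],1),[np.round(v.plane((u,w),h)[0,:2],1).tolist() for h in(14,18,42)])
for h in (20,):
  L=[]
  for a,bb in((236,262),(300,325)):
    r=[]
    for w in range(165,235,5):
        rr=(g[w,:,0]<16)&(g[w,:,1]>130); xs=np.nonzero(rr[a:bb])[0]+a
        if len(xs): r.append([w,xs.min(),xs.max()])
    r=np.array(r); 
    A=v.plane(np.c_[r[:,1],r[:,0]],h);B=v.plane(np.c_[r[:,2],r[:,0]],h)
    for q in(A,B): p=np.polyfit(q[:,1],q[:,0],1);L.append(p);print(p,np.polyval(p,-170))
E
```

```text
blank [509.2 -59.   16.8]
da [565.3 -59.7  13. ]
db [567.2  -0.7  13.3]
sa [465.7 -58.1  42.7]
sb [466.7 -20.6  43.2]
rl [ 543.5 -168.    21.1]
rr [ 470.8 -167.    19.5]
bench [ 507.8 -136.1    0. ]
[234.   97.8  20.5] [[459.9, -55.5], [460.5, -55.8], [463.6, -57.7]]
[280.   99.   24.1] [[509.3, -57.7], [509.3, -58.0], [509.2, -59.8]]
[329.8  99.5  29.7] [[562.7, -59.2], [562.1, -59.5], [558.6, -61.2]]
[332.5  37.8  30.8] [[564.4, 1.3], [563.8, 0.4], [560.3, -5.2]]
[1.54766677e-02 4.66733230e+02] 464.1021962782276
[2.05454782e-02 4.81923791e+02] 478.43106020497436
[1.91753545e-02 5.39216455e+02] 535.9566445948269
[2.04330337e-02 5.53540062e+02] 550.0664461464065
```

View pics/w1z.png

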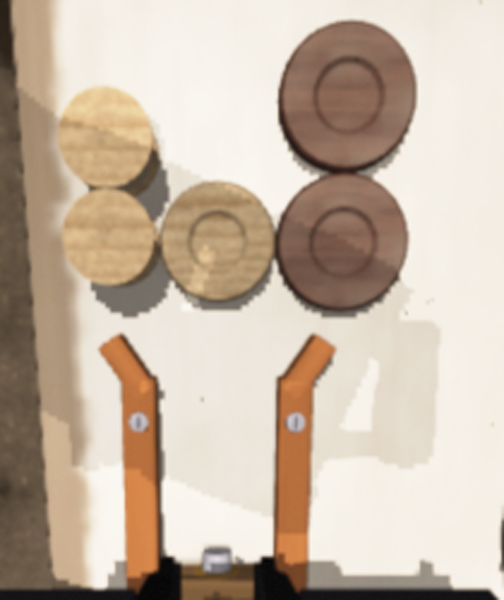

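View pics/w1m.png

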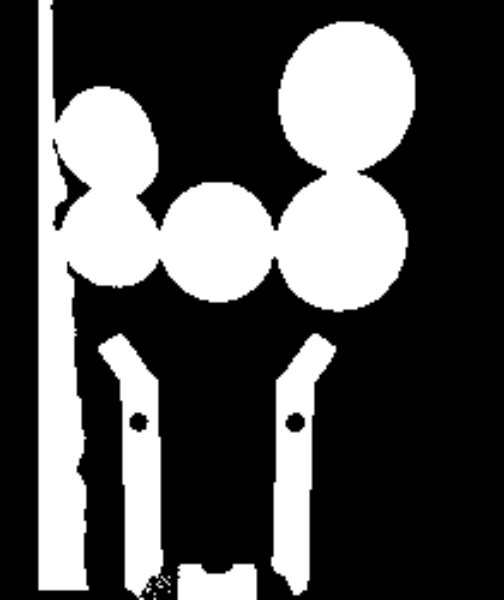

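>>> {"method": "arm_command", "body": {"targets": [[[0,0,0],[0.037,0,0],225],[[0,0,0],[0.074,0,0],225],[[0,0,0],[0.11,0,0.02],225],[[0,0,0],[0.147,0,0.05],225],[[0,0,0],[0.147,0,0.09],225],[[0,0,0],[0.147,0,0.13],225],[[0,0,0],[0.147,0,0.15],225],[[0,0,0],[0.147,0,0.15],225]]}}

```text
t: 2.3
eef_pos: [509.0, -6.0, 62.4]
tcp_rot: [-3.137, -0.0, 1.549]
ft_force: [-0.1, -0.5, 0.1]
opening: 0.118
```

```bash
python3 - <<'E'
from h import *
look('wrist','w2');look('top','t2'); look('scene','s2'); s=env.state(); print(s['t'],s['eef_pos'],s['tcp_rot'],s['opening'],s['ft_force'])
v=V('t2'); cv2.imwrite('pics/t2z.png',cv2.resize(v.im[180:290,150:420],None,fx=2.96,fy=2.96,interpolation=cv2.INTER_CUBIC))
cv2.imwrite('pics/s2z.png',cv2.resize(V('s2').im[150:310,180:370],None,fx=3.7,fy=3.7,interpolation=cv2.INTER_CUBIC))
v=V('top0'); print('block front',v.plane((479/2.96+150-.3,240),24),'pin tip',v.plane((463/2.96+150-.3,240),17))
E
```

```text
2.45 [510.94188435  -5.87225515  65.66163563] [3.14028479e+00 2.77334124e-04 1.54965399e+00] 0.11624251645847908 [0.26911702 0.60368287 1.02495992]
block front [[ 506.37031577 -213.25036323   24.        ]] pin tip [[ 506.56178772 -203.70626308   17.        ]]
```

View pics/w2.png

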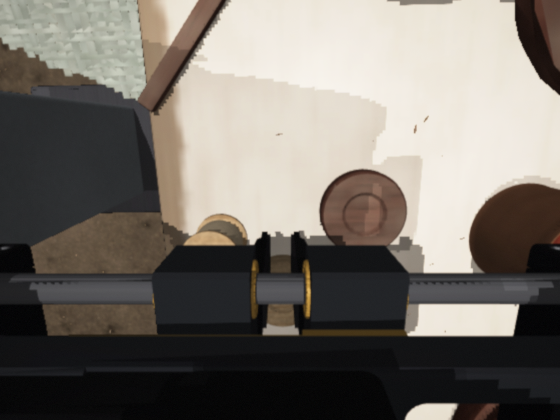

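View pics/t2z.png

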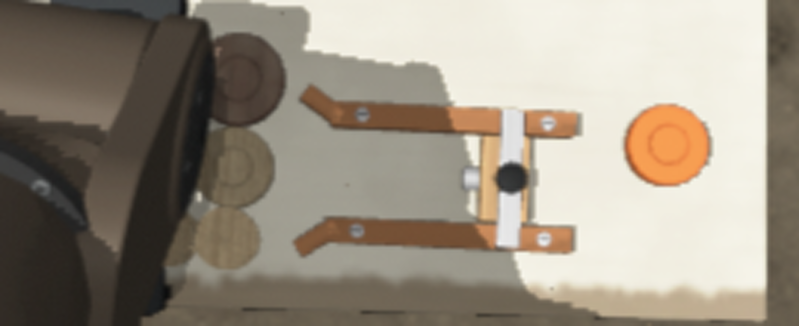

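View pics/s2z.png

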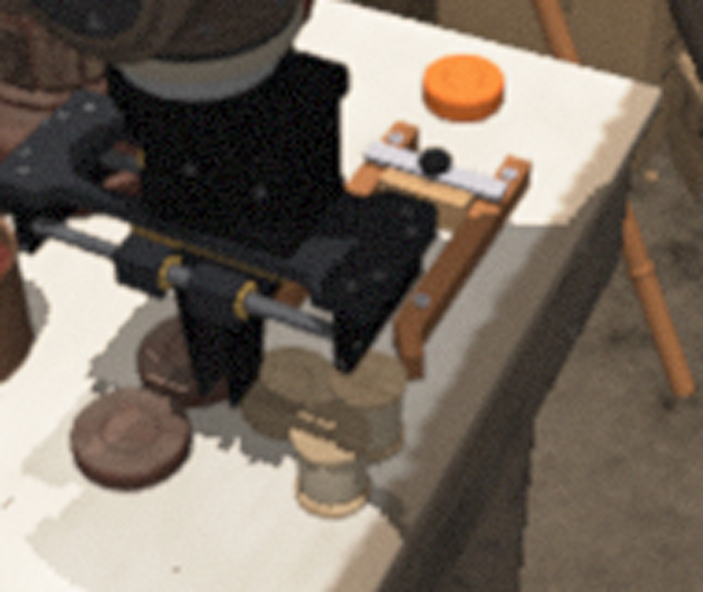

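>>> {"method": "arm_command", "body": {"targets": [[[0,0,0],[0,0,0.015],225],[[0,0,0],[0,0,0.03],225],[[0,0,0],[0,0,0.042],225],[[0,0,0],[0,0,0.05],225],[[0,0,0],[0,0,0.055],225],[[0,0,0],[0,0,0.057],225],[[0,0,0],[0,0,0.057],225],[[0,0,0],[0,0,0.057],225]]}}

```text
t: 3.25
eef_pos: [510.6, -5.1, 7.9]
tcp_rot: [3.141, 0.0, 1.551]
ft_force: [-0.2, -0.4, -0.2]
opening: 0.118
```

```bash
python3 - <<'E'
from h import *
look('wrist','w3');s=env.state(); print(s['t'],s['eef_pos'],s['tcp_rot'],s['opening'],s['ft_force'])
v=V('w3'); cv2.imwrite('pics/w3z.png',cv2.resize(v.im[180:350,150:430],None,fx=2.8,fy=2.8,interpolation=cv2.INTER_CUBIC))
E
```

```text
3.3 [510.61829404  -5.0434833    7.94869122] [3.14106788e+00 1.50208663e-04 1.55085979e+00] 0.1169506446768688 [-0.31239196  0.45654195  0.65757175]
```

View pics/w3z.png

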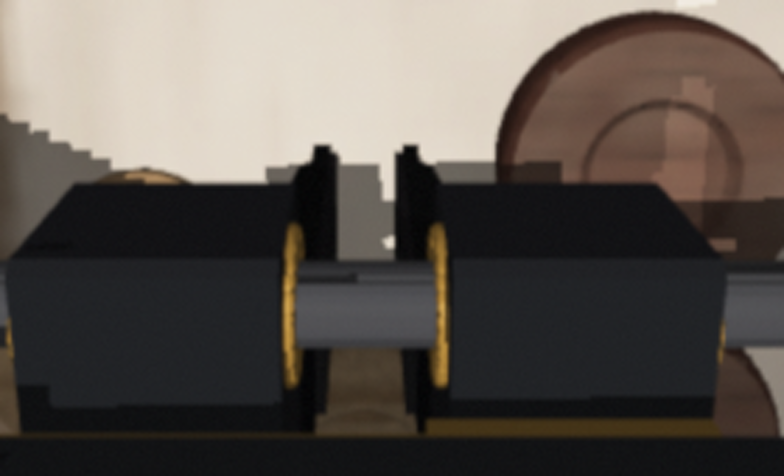

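>>> {"method": "arm_command", "body": {"targets": [[[0,0,0],[-0.005,0,0],225],[[0,0,0],[-0.009,0,0],225],[[0,0,0],[-0.012,0,0],225],[[0,0,0],[-0.015,0,0],225],[[0,0,0],[-0.018,0,0],225],[[0,0,0],[-0.022,0,0],225],[[0,0,0],[-0.026,0,0],225],[[0,0,0],[-0.03,0,0],225]]}}

```text
t: 4.1
eef_pos: [509.8, -35.4, 7.6]
tcp_rot: [3.142, 0.0, 1.551]
ft_force: [0.2, 0.0, 1.0]
opening: 0.118
```

```bash
cat > snap.py <<'E'
import sys
from h import *
n=sys.argv[1]
look('top','t'+n);look('wrist','w'+n);s=env.state(); print(s['t'],s['eef_pos'],s['tcp_rot'],s['opening'],s['ft_force'])
a=cv2.resize(V('t'+n).im[180:290,150:420],None,fx=2.8,fy=2.6,interpolation=cv2.INTER_CUBIC)
b=cv2.resize(V('w'+n).im[60:350,100:480],(756,310))
cv2.imwrite(f'pics/b{n}.png',np.vstack([a,b]))
E
python3 snap.py 4
```

```text
4.2 [509.86384295 -35.56031145   7.60443866] [3.14153260e+00 1.32459206e-04 1.55028205e+00] 0.12039717699666008 [-0.48268153 -0.72569185  0.01223659]
```

View pics/b4.png

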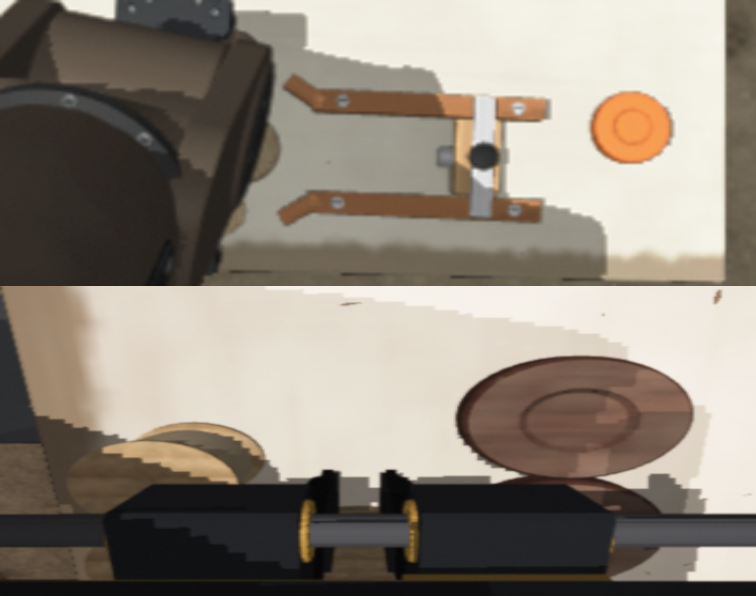

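>>> {"method": "arm_command", "body": {"targets": [[[0,0,0],[-0.004,0,0],225],[[0,0,0],[-0.01,0,0],225],[[0,0,0],[-0.016,0,0],225],[[0,0,0],[-0.023,0,0],225],[[0,0,0],[-0.03,0,0],225],[[0,0,0],[-0.037,0,0],225],[[0,0,0],[-0.043,0,0],225],[[0,0,0],[-0.048,0,0],225]]}}

```text
t: 5.0
eef_pos: [508.9, -83.7, 7.6]
tcp_rot: [3.142, 0.0, 1.55]
ft_force: [0.9, -0.6, -0.0]
opening: 0.117
```

```bash
python3 snap.py 5
```

```text
5.1 [508.92917259 -83.69654783   7.61718295] [3.14140955e+00 1.70044293e-04 1.55005954e+00] 0.11827470886311466 [-0.23044742  0.22300442  0.47801022]
```

View pics/b5.png

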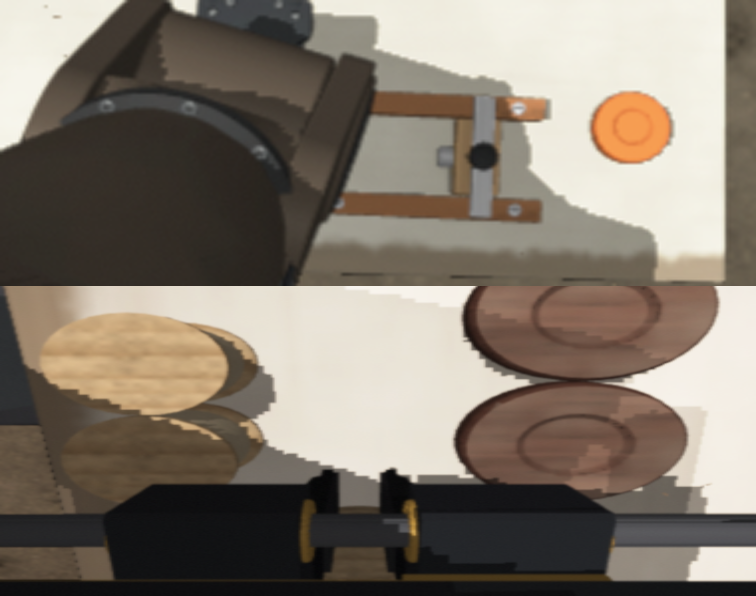

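>>> {"method": "arm_command", "body": {"targets": [[[0,0,0],[-0.004,0,0],225],[[0,0,0],[-0.01,0,0],225],[[0,0,0],[-0.017,0,0],225],[[0,0,0],[-0.024,0,0],225],[[0,0,0],[-0.031,0,0],225],[[0,0,0],[-0.038,0,0],225],[[0,0,0],[-0.044,0,0],225],[[0,0,0],[-0.048,0,0],225]]}}

```text
t: 5.9
eef_pos: [507.9, -131.7, 7.6]
tcp_rot: [3.142, 0.0, 1.55]
ft_force: [-0.7, -0.0, -0.7]
opening: 0.117
```

```bash
python3 snap.py 6
```

```text
6.0 [ 507.95036111 -131.58439184    7.62152624] [3.14143982e+00 1.85627577e-04 1.55023503e+00] 0.11944410793254988 [-0.66578775  0.00821134 -0.88112539]
```

View pics/b6.png

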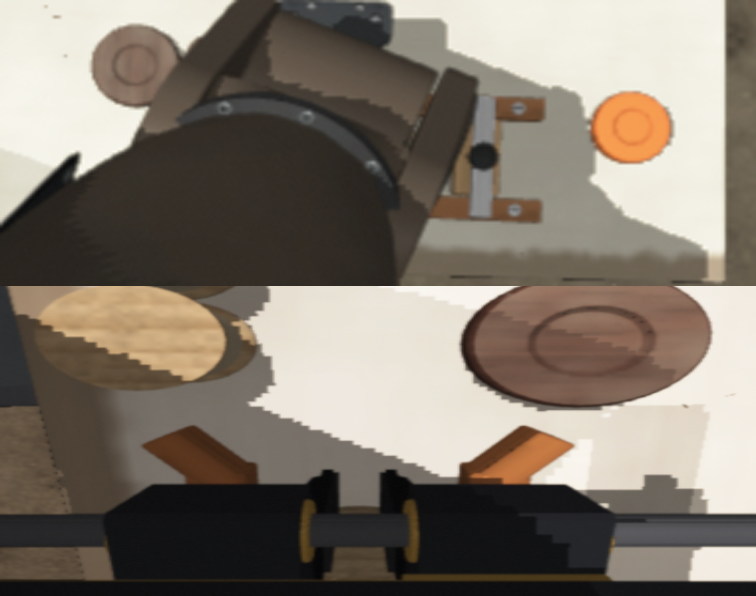

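>>> {"method": "arm_command", "body": {"targets": [[[0,0,0],[-0.002,0,0],225],[[0,0,0],[-0.004,0,0],225],[[0,0,0],[-0.006,0,0],225],[[0,0,0],[-0.007,0,0],225],[[0,0,0],[-0.008,0,0],225],[[0,0,0],[-0.008,0,0],225]]}}

```text
t: 6.6
eef_pos: [507.8, -139.1, 7.6]
tcp_rot: [3.142, 0.0, 1.551]
ft_force: [-0.1, -0.0, 0.6]
opening: 0.119
```

>>> {"method": "arm_command", "body": {"targets": [[[0,0,0],[-0.001,0,0],225],[[0,0,0],[-0.002,0,0],225],[[0,0,0],[-0.002,0,0],225]]}}

```text
t: 6.9
eef_pos: [507.7, -141.1, 7.6]
tcp_rot: [3.142, 0.0, 1.551]
ft_force: [-0.2, -1.2, 0.5]
opening: 0.116
```

>>> {"method": "arm_command", "body": {"targets": [[[0,0,0],[-0.001,0,0],225],[[0,0,0],[-0.002,0,0],225],[[0,0,0],[-0.002,0,0],225]]}}

```text
t: 7.2
eef_pos: [507.5, -142.6, 7.6]
tcp_rot: [-3.141, -0.001, 1.551]
ft_force: [0.2, 4.8, 1.2]
opening: 0.12
```

>>> {"method": "arm_command", "body": {"targets": [[[0,0,0],[-0.001,0,0],225],[[0,0,0],[-0.002,0,0],225],[[0,0,0],[-0.002,0,0],225]]}}

```text
t: 7.5
eef_pos: [507.4, -144.6, 7.6]
tcp_rot: [-3.141, -0.001, 1.551]
ft_force: [-0.6, 5.5, 1.9]
opening: 0.118
```

>>> {"method": "arm_command", "body": {"targets": [[[0,0,0],[-0.001,0,0],225],[[0,0,0],[-0.002,0,0],225],[[0,0,0],[-0.003,0,0],225],[[0,0,0],[-0.003,0,0],225]]}}

```text
t: 7.9
eef_pos: [507.3, -147.6, 7.6]
tcp_rot: [-3.141, -0.001, 1.551]
ft_force: [0.8, 5.9, 1.3]
opening: 0.118
```

>>> {"method": "arm_command", "body": {"targets": [[[0,0,0],[-0.001,0,0],225],[[0,0,0],[-0.002,0,0],225],[[0,0,0],[-0.002,0,0],225]]}}

```text
t: 8.2
eef_pos: [507.3, -149.5, 7.6]
tcp_rot: [-3.141, -0.001, 1.551]
ft_force: [-0.4, 5.0, 1.5]
opening: 0.114
```

>>> {"method": "arm_command", "body": {"targets": [[[0,0,0],[-0.0005,0,0],225],[[0,0,0],[-0.001,0,0],225],[[0,0,0],[-0.001,0,0],225]]}}

```text
t: 8.5
eef_pos: [507.2, -150.5, 7.6]
tcp_rot: [-3.141, -0.001, 1.551]
ft_force: [0.1, 5.0, 1.4]
opening: 0.118
```

Pin is in by roughly 8–8.5 mm; feel for the rigid block in half-millimetre steps.

>>> {"method": "arm_command", "body": {"targets": [[[0,0,0],[-0.0005,0,0],225],[[0,0,0],[-0.0005,0,0],225]]}}

```text
t: 8.7
eef_pos: [507.2, -151.0, 7.6]
tcp_rot: [-3.141, -0.001, 1.551]
ft_force: [-0.3, 5.9, 0.8]
opening: 0.113
```

>>> {"method": "arm_command", "body": {"targets": [[[0,0,0],[-0.0003,0,0],225],[[0,0,0],[-0.0003,0,0],225]]}}

```text
t: 8.9
eef_pos: [507.2, -151.2, 7.6]
tcp_rot: [-3.141, -0.001, 1.551]
ft_force: [1.3, 5.6, 0.9]
opening: 0.117
```

>>> {"method": "arm_command", "body": {"targets": [[[0,0,0],[-0.0003,0,0],225],[[0,0,0],[-0.0003,0,0],225]]}}

```text
t: 9.1
eef_pos: [507.2, -151.6, 7.6]
tcp_rot: [-3.141, -0.001, 1.551]
ft_force: [0.8, 5.8, 0.6]
opening: 0.12
```

>>> {"method": "arm_command", "body": {"targets": [[[0,0,0],[-0.0003,0,0],225],[[0,0,0],[-0.0003,0,0],225]]}}

```text
t: 9.3
eef_pos: [507.2, -151.8, 7.6]
tcp_rot: [-3.141, -0.001, 1.551]
ft_force: [0.8, 6.4, 1.7]
opening: 0.123
```

>>> {"method": "arm_command", "body": {"targets": [[[0,0,0],[-0.0003,0,0],225],[[0,0,0],[-0.0003,0,0],225]]}}

```text
t: 9.5
eef_pos: [507.2, -151.9, 7.6]
tcp_rot: [-3.141, -0.001, 1.551]
ft_force: [0.7, 7.4, 0.9]
opening: 0.119
```

>>> {"method": "arm_command", "body": {"targets": [[[0,0,0],[-0.0003,0,0],225],[[0,0,0],[-0.0003,0,0],225]]}}

```text
t: 9.7
eef_pos: [507.1, -152.0, 7.6]
tcp_rot: [-3.141, -0.001, 1.551]
ft_force: [1.6, 9.6, 1.7]
opening: 0.115
```

>>> {"method": "arm_command", "body": {"targets": [[[0,0,0],[0.002,0,0],225],[[0,0,0],[0.006,0,0],225],[[0,0,0],[0.015,0,0],225],[[0,0,0],[0.02,0,-0.005],225],[[0,0,0],[0.02,0,-0.03],225],[[0,0,0],[0.02,0,-0.07],225],[[0,0,0],[0.02,0,-0.11],225],[[0,0,0],[0.02,0,-0.15],225]]}}

```text
t: 10.5
eef_pos: [507.6, -132.5, 159.6]
tcp_rot: [-3.142, 0.0, 1.551]
ft_force: [-0.8, -0.4, 0.4]
opening: 0.12
```

>>> {"method": "arm_command", "body": {"targets": [[[0,0,0],[-0.03,0,-0.04],225],[[0,0,0],[-0.07,0,-0.06],225],[[0,0,0],[-0.11,0,-0.06],225],[[0,0,0],[-0.15,0,-0.06],225],[[0,0,0],[-0.17,0,-0.06],225],[[0,0,0],[-0.17,0,-0.06],225],[[0,0,0],[-0.17,0,-0.06],225]]}}

```text
t: 11.2
eef_pos: [504.3, -302.1, 217.4]
tcp_rot: [-3.141, -0.001, 1.55]
ft_force: [0.2, -0.1, -0.2]
opening: 0.118
```

```bash
python3 - <<'E'
from h import *
look('wrist','w9');look('top','t9');look('scene','s9');s=env.state(); print(s['t'],s['eef_pos'],s['ft_force'])
a=V('t9').im[180:290,150:420];b=V('top0').im[180:290,150:420]
cv2.imwrite('pics/t9z.png',np.vstack([cv2.resize(q,(729,297),interpolation=cv2.INTER_CUBIC) for q in(b,a)]))
E
```

```text
11.35 [ 504.67457236 -301.59558863  217.75712357] [ 0.30061127 -0.72340755  1.1204033 ]
```

View pics/w9.png

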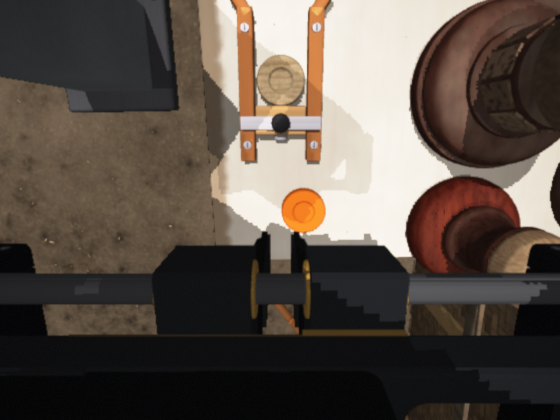

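View pics/t9z.png

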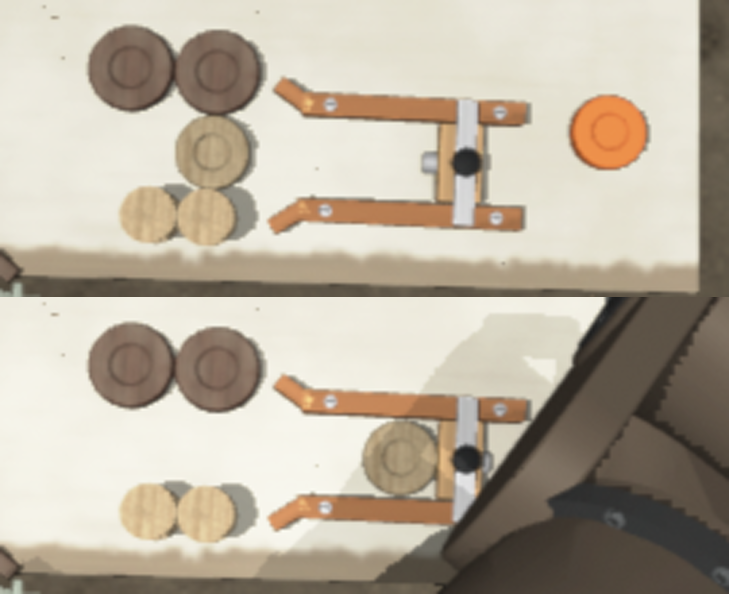

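```bash
python3 - <<'E'
from h import *
def sat(fn):
    g=cv2.cvtColor(V(fn).im,cv2.COLOR_BGR2HSV); return (g[...,1]>45)[185:275,170:262]
# neighbours: changed pixels outside the blank's old place
d=(sat('top0')^sat('t9')).astype(np.uint8); d[36:74,45:75]=0; print('changed px near neighbours',d[:72].sum(),d.sum())
v=V('w9');print('blank',v.plane((280.5,79.5),18)[0], v.cloud()[80,280])
env.job_done(); s=env.state(); print(s['t'],s['ft_force'])
E
```

```text
changed px near neighbours 5 16
blank [ 507.13544955 -188.79558849   18.        ] [ 506.59821649 -189.1685363    17.09666796]
the job is handed in; nothing more can be done
the job is handed in; nothing more can be done
```

The small disc is in the jig's lane, pressed home against the stop block, and the job was handed in at about 11 s. No verdict is reported, so this rests on my own checks.

**What I did:** I found the cluster and the lane's middle line in the top and wrist cameras. I lowered the nearly shut gripper into the corridor behind the disc and pushed it straight down the middle line with both fingertips. The pin met the disc at a steady 5–6 N. Over about 10 mm of travel I pressed in small steps until the force rose to 9.6 N and the fingers stopped advancing, which marked the rigid block. Then I backed off, lifted clear, and looked again.

**Last checks:**
- **Disc:** it lies flat with its top at about 17–18 mm, roughly 85 mm past the mouth and within about 1 mm of the middle line. In the pictures it is against the block's front face, and the back of the pin now shows behind the block.
- **Neighbours:** the top view before and after shows no visible shift of any of the four (only about 16 pixels changed along their edges).
- **Robot:** clear of everything, wrist force about 1 N, which is noise.

I did not measure the pin's travel directly; about 10 mm follows from the finger movement after first contact and the rise in force at the block. None of the checks failed or disagreed.

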